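# Fit the missing handwheels and lock the columns

## Task

Two of the three red columns are missing their handwheels. Take the two square-bored handwheels from the blue crate, fit one on each bare square spindle, hub up and pushed fully home on the shoulder, and turn each of the two clockwise (seen from above) as far as it goes, about a sixth of a turn, so that the column is locked. Leave the wheel that is already fitted, the small round-bored wheel and everything else on the bench where they are.

Things in the scene. Friction and masses are not known exactly. Their poses are not given: they have to be found in the camera images.
- wheel1: one of 3 like steel handwheels, 97 mm across: 12 mm high ring and 4 diagonal spokes, square hub 34 mm wide, 44 tall, square through-bore 18.5 wide parallel to the hub's flats. Black pin on the ring at the +x+y diagonal, top at 32 mm. Origin: centre of hub's underside; z up, x and y square to the flats. 0.3 kg. 2 lie hub up on the crate's floor, 1 is already fitted on a column.
- wheel2: one of 3 like steel handwheels, 97 mm across: 12 mm high ring and 4 diagonal spokes, square hub 34 mm wide, 44 tall, square through-bore 18.5 wide parallel to the hub's flats. Black pin on the ring at the +x+y diagonal, top at 32 mm. Origin: centre of hub's underside; z up, x and y square to the flats. 0.3 kg. 2 lie hub up on the crate's floor, 1 is already fitted on a column.
- wheel3: one of 3 like steel handwheels, 97 mm across: 12 mm high ring and 4 diagonal spokes, square hub 34 mm wide, 44 tall, square through-bore 18.5 wide parallel to the hub's flats. Black pin on the ring at the +x+y diagonal, top at 32 mm. Origin: centre of hub's underside; z up, x and y square to the flats. 0.3 kg. 2 lie hub up on the crate's floor, 1 is already fitted on a column.
- spindle1_seat (a point): spindle of red column 1 (3 alike, 70 mm foot, 48 mm body): point on its axis on top of the 32 mm round shoulder, 110 mm above the bench, where a fitted wheel's underside rests. Above it the square end, 16 x 16 mm, full for 26 mm, tapers to 10 mm at 34 mm. z up; x, y square to its sides; turns with the spindle. Bare if no wheel's origin is here.
- spindle1 (a joint): turn of that spindle about the vertical, rad: grows clockwise seen from above, from 0 (unlocked stop) to 1.05 (locked stop); light friction, 0.1 N m, stays where left.
- spindle2_seat (a point): spindle of red column 2 (3 alike, 70 mm foot, 48 mm body): point on its axis on top of the 32 mm round shoulder, 110 mm above the bench, where a fitted wheel's underside rests. Above it the square end, 16 x 16 mm, full for 26 mm, tapers to 10 mm at 34 mm. z up; x, y square to its sides; turns with the spindle. Bare if no wheel's origin is here.
- spindle2 (a joint): turn of that spindle about the vertical, rad: grows clockwise seen from above, from 0 (unlocked stop) to 1.05 (locked stop); light friction, 0.1 N m, stays where left.
- spindle3_seat (a point): spindle of red column 3 (3 alike, 70 mm foot, 48 mm body): point on its axis on top of the 32 mm round shoulder, 110 mm above the bench, where a fitted wheel's underside rests. Above it the square end, 16 x 16 mm, full for 26 mm, tapers to 10 mm at 34 mm. z up; x, y square to its sides; turns with the spindle. Bare if no wheel's origin is here.
- spindle3 (a joint): turn of that spindle about the vertical, rad: grows clockwise seen from above, from 0 (unlocked stop) to 1.05 (locked stop); light friction, 0.1 N m, stays where left.
- crate: open blue plastic crate fixed on the bench, 235 (x) x 355 (y) mm, walls 36 mm high and 5 mm thick, floor 5 mm. Origin: centre of its underside.
- round_wheel: smaller steel handwheel in the crate, 74 mm across, three spokes, round hub 28 mm across and 30 mm tall with a round bore 13 mm: it fits no column. Origin: centre of its underside.
- bushing: short steel ring, 28 mm across, 22 mm tall, standing on the bench between columns. Origin: centre of its underside.
- wrench: steel spanner lying on the bench between the robot and the columns. Origin: in its middle, on the bench.
- tape: cardboard ring, 90 mm across, 24 mm tall, behind the columns. Origin: centre of its underside.
- oil: white plastic bottle, 48 mm across, 110 mm tall, at the back of the bench. Origin: centre of its underside.
- vee_block: dark steel block, 50 x 70 x 30 mm, behind the columns. Origin: centre of its underside.
- flange: steel flange, 90 mm across, 26 mm tall, at the back of the bench. Origin: centre of its underside.
Mind the look-alikes: they are no part of the job. Leave any orange or turquoise look-alike of the wheel3 alone.

How it is judged:
By the outcome, as a careful person would: the job done as asked, in the order asked, and still so for the second after the job is handed in, with the robot touching nothing.
It also fails if it takes over 64 s, if anything falls off the work surface, if the arm or the gripper's body presses on something with over 40 N, if the wrist force passes 120 N, or if a joint passes its speed limit or range.

## Robot

A 6-joint arm with a two-finger parallel gripper is mounted at the origin on the work surface. World frame = base frame: x ahead of the robot, y to its left, z up, the work surface at z = 0. Lengths are in mm, angles in rad, forces in N, time in s.
With the tool pointing down it reaches from about 225 to 725 mm from the base axis. Payload 3.1 kg.
Tool frame: the origin (TCP) lies midway between the tips of the shut fingers; the grasp point (between the pads) lies 19 mm behind it; z points along the fingers, y is the line along which they close (so a half turn about z gives the same grasp; the last joint's range is limited). The gripper opens to 85 mm and grips with 20 to 120 N. Pads are 22 mm wide; open, the fingers measure 114 mm over their backs; the gripper's body (76 mm by 85 mm) begins 54 mm behind the grasp point. The pads swing forward as they close: fully open they stand 13 mm farther back than shut.
Start: joints at [1.177, 0.048, 0.099, 1.622, 0, 1.443], TCP at [137.915, 506.554, 231.312] pointing down, gripper open.
Joint ranges: [-2.91, 2.91], [-0.99, 1.94], [-1.21, 1.42], [-2.12, 2.29], [-1.49, 1.47], [-3.14, 3.14]. Speed limits (rad/s): [2.79, 2.79, 3.14, 3.14, 3.14, 3.14].

## Interface

Orientations are given as a 3x3 rotation matrix whose columns are the frame's x, y, z axes.
In Python, from station import sensors, eyes, job, spotter gives the robot as it stands.
- The arm moves only by the tool apply_moves, never from a script. Its argument "series" is a list of rows, each a list of 7 numbers: the shift along the tool's x, y, z in mm, then the turn, a rotation vector about the tool's x, y, z in rad, then the finger opening in mm, from 0 to 85.4. In form: [[x, y, z, wx, wy, wz, jaw], ...]. A call has exactly 8 rows; each row shifts and turns the commanded pose from where the row before left it, along the tool's axes as they then stand; what a row does not reach is not made up. A row lasts 1/10 s, in which the tool goes at most 50 mm and 8.59 degrees, less where a joint would pass 70% of its speed; a pose out of reach is approached as far as the arm can. A call with a gripper value outside its range is refused whole. The fingers move at their own pace and stop on an object; "newtons" is the grip in N (left out, the last holds). Time passes only in rows, so rows that do not move let the fingers close, or fill a call up. It gives the time, the measured TCP pose, the force, the opening and the grip force at its end, in the units of the state.
- sensors.get_state(): the state, without advancing time (a new reading comes with each control period).
- eyes.grab_frame(name): name is "scene" or "side" or "wrist"; returns the picture (420x560x3 uint8, red, green, blue); there is no depth.
- eyes.camera_info(name): a dict with "fovy" (degrees; the focal length in pixels is half the picture's height over the tangent of half this angle, whatever the lens; pixels are square), "cx", "cy" (the principal point, pixels), "R" (3x3) and "t" (3): a world point X has camera coordinates R X + t; the wrist camera has in their place "hand_eye" (4x4, takes a point from camera to tool coordinates, whose origin is the TCP and whose axes are the flange's). Camera axes: x right, y down, z forward; pixel columns grow to the right and rows downward; lengths in mm; the calibration is good to about 2 mm. A picture is of the moment at which its call begins: read the wrist's pose just before it. camera_info takes no time and is no camera call.
- job.sign_off(): hands the job in; it is judged then, once.
Trained networks look in the newest picture that a camera, given by its name, has taken for a name from the list of things; names that differ only in an ending like _2 or _b are one class to them, and where a whole thing is asked for, a point or a joint stands for the part that bears it (a point fixed in the world has none). Each returns a list of dicts, best first, with "p" (0 to 1); they miss things now and then, are a little off and sometimes report something else, mostly with a low value. They report only what shows in the picture. A call takes as long as a camera call. They do not tell look-alikes from the thing itself.
- spotter.regions_of(camera, query): "mask" (420x560 bool, what is visible of it).
- spotter.spot_point(camera, query): "position" ([x, y, z] in mm, in the coordinates of the camera as it stood for that picture, good to about 4 mm: a listed point, or the origin of a listed thing).
The state is a dict: "t": time; "joints": joint angles; "joint_velocities": joint speeds; "joint_efforts": joint torques, N m; "position": TCP position; "tcp_rot": TCP orientation; "ft_force": force on the tool from outside, world axes, zero at the start; "torque": the same for the moment, N m; "gripper_width": finger opening in mm; "finger_force": force on a finger pad.
Only numpy, scipy, OpenCV 4.12 (cv2) and the standard library are available. Lean on these libraries where they do the work, as an engineer would, in place of code of your own. Each camera call takes 0.05 s, during which the arm holds its last target. There are 200 camera calls.

## Working session

There is one attempt and no reset: what is moved stays moved. The work goes in short steps, Python scripts to look and compute and a tool call to move; the robot and the scene stay as the last step left them, time stands still between calls to the robot, and variables do not carry over. Pictures are saved under pics/ and viewed, at most 10 in all, crops included, and the job is handed in when it is done.

Besides the shell and the picture viewer there is one more tool, called after "Request:" by a JSON object that holds its "api" and its "payload". apply_moves: Moves the arm, as the interface text tells. Its arguments: {"type":"object","properties":{"series":{"type":"array","items":{"type":"array","items":{"type":"number"}}},"newtons":{"type":"number"}},"required":["series"]}

```bash
ls; mkdir -p pics; cat > h.py <<'E'
import numpy as np, cv2
from station import sensors, eyes, job, spotter
def K(n):
    c=eyes.camera_info(n); f=210/np.tan(np.radians(c['fovy'])/2); return f,c['cx'],c['cy'],c
def ext(n,s=None):
    f,cx,cy,c=K(n)
    if 'hand_eye' in c:
        s=s or sensors.get_state()
        T=np.eye(4);T[:3,:3]=s['tcp_rot'];T[:3,3]=s['position']
        M=np.linalg.inv(T@np.array(c['hand_eye'])); return M[:3,:3],M[:3,3]
    return np.array(c['R']),np.array(c['t'])
def proj(n,X,s=None):
    R,t=ext(n,s);f,cx,cy,c=K(n);p=R@np.array(X)+t
    return np.array([cx+f*p[0]/p[2],cy+f*p[1]/p[2]])
def world(n,p,s=None):
    R,t=ext(n,s); return R.T@(np.array(p)-t)
def ray_z(n,uv,z,s=None):
    R,t=ext(n,s);f,cx,cy,c=K(n)
    d=R.T@np.array([(uv[0]-cx)/f,(uv[1]-cy)/f,1]);o=-R.T@t
    return o+d*(z-o[2])/d[2]
def save(im,n): cv2.imwrite('pics/'+n,cv2.cvtColor(im,cv2.COLOR_RGB2BGR))
E
python3 - <<'E'
from h import *
for n in ['scene','side','wrist']:
    s=sensors.get_state(); im=eyes.grab_frame(n); save(im,n+'0.png'); c=eyes.camera_info(n); print(n,c)
    for q in ['wheel1','spindle1_seat','round_wheel','bushing','crate']:
        for d in spotter.spot_point(n,q):
            if d['p']>.2: w=world(n,d['position'],s); print(q,round(d['p'],2),w.round(0),proj(n,w,s).round())
print(sensors.get_state())
a=[cv2.imread(f'pics/{n}0.png') for n in ['scene','side']]
E
```

```text
pics
scene {'fovy': 55.73512342341365, 'cx': 280.16264703604094, 'cy': 204.06339202918585, 'R': array([[-0.38706376,  0.92204359,  0.00415549],
       [ 0.72961613,  0.30903421, -0.61004767],
       [-0.56377473, -0.23309543, -0.79235382]]), 't': array([ 175.77689643, -370.33623556, 1437.29072683])}
wheel1 0.9 [398. 315.  -2.] [389. 211.]
wheel1 0.82 [ 483. -353.    6.] [173. 162.]
wheel1 0.76 [ 523. -127.    4.] [231. 194.]
wheel1 0.72 [388.  89.  -2.] [316. 185.]
wheel1 0.64 [519.  89. 108.] [302. 193.]
spindle1_seat 0.55 [372. 207.  -0.] [355. 192.]
spindle1_seat 0.45 [534. 375. 110.] [411. 232.]
spindle1_seat 0.39 [556. 238. 108.] [353. 221.]
round_wheel 0.87 [ 532. -233.    5.] [198. 185.]
bushing 0.59 [516.  93. 109.] [304. 192.]
bushing 0.54 [544. 167.  -3.] [323. 233.]
crate 0.75 [ 497. -241.   -4.] [202. 178.]
side {'fovy': 52.88001216295478, 'cx': 284.0260138285595, 'cy': 214.71357381590664, 'R': array([[-0.90349548, -0.42836065, -0.01425021],
       [-0.19749053,  0.4455937 , -0.87318025],
       [ 0.38038586, -0.78610013, -0.48718907]]), 't': array([530.39679541, 207.8087
[... 1011 characters left out ...]
5, 1.44301283e+00]), 'joint_velocities': array([-0.00188855,  0.00012694,  0.00103261, -0.00111401, -0.00065371,
        0.00189679]), 'joint_efforts': array([-1.23678812e-03, -3.38640583e+01,  3.20157301e+01,  1.05014333e-03,
       -2.65205081e-04,  3.86418279e-06]), 'position': array([137.91008407, 506.55899437, 231.32963409]), 'tcp_rot': array([[-9.64878697e-01,  2.62695832e-01, -2.04882287e-05],
       [ 2.62695832e-01,  9.64878697e-01,  1.55790881e-05],
       [ 2.38612170e-05,  9.64975788e-06, -1.00000000e+00]]), 'ft_force': array([ 0.40033381, -0.05038618, -0.33746464]), 'torque': array([-0.00979415, -0.02664182,  0.02465225]), 'finger_force': 0.0, 'gripper_width': 85.53752555497145}
```

View pics/scene0.png

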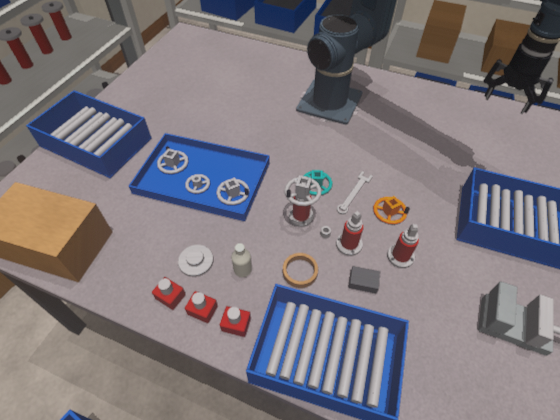

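View pics/wrist0.png

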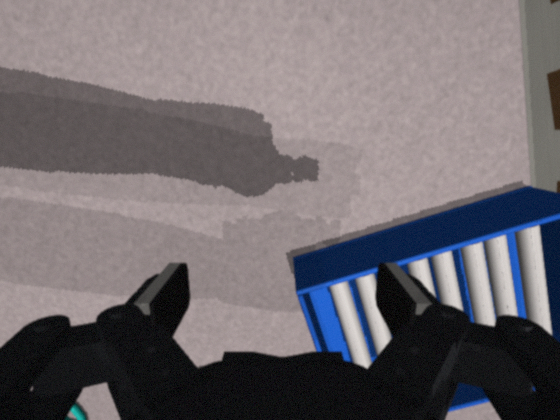

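The scene shows two steel handwheels in the blue crate, at (173,160) and (233,190). 

What could be mistaken for them:
- the small round wheel at (198,183)
- the fitted wheel at (303,190)
- the turquoise look-alike at (317,182)
- the orange look-alike at (391,209)

The bare columns are at (352,230) and (405,243). I choose the two square-hub steel wheels in the crate. I'll look at the columns first, on the way there.

Request:
{"api": "apply_moves", "payload": {"series": [[-48.5,-12,0,0,0,0,85],[-48.5,-12,0,0,0,0,85],[-48.5,-12,0,0,0,0,85],[-48.5,-12,0,0,0,0,85],[-48.5,-12,0,0,0,0,85],[-48.5,-12,0,0,0,0,85],[-48.5,-12,0,0,0,0,85],[-48.5,-12,0,0,0,0,85]]}}

```text
t: 1.7
position: [488.8, 310.7, 231.5]
tcp_rot: [[-0.965, 0.263, 0.0], [0.263, 0.965, 0.0], [-0.0, 0.001, -1.0]]
ft_force: [-0.2, 0.8, -0.8]
gripper_width: 85.0
finger_force: 0.0
```

```bash
cat > look.py <<'E'
from h import *
import sys
def look(n,qs,name):
    s=sensors.get_state(); im=eyes.grab_frame(n); save(im,name)
    np.savez('pics/'+name+'.npz',p=s['position'],R=s['tcp_rot'])
    print('t',s['t'],'pos',s['position'].round(1),'yaw',np.degrees(np.arctan2(s['tcp_rot'][1,0],s['tcp_rot'][0,0])).round(2),'j',s['joints'].round(2),'v',np.abs(s['joint_velocities']).max().round(3),'w',round(s['gripper_width'],1))
    for q in qs:
        for d in spotter.spot_point(n,q):
            if d['p']>.2: w=world(n,d['position'],s); print(q,round(d['p'],2),w.round(1),proj(n,w,s).round())
look(sys.argv[1],sys.argv[3:],sys.argv[2])
E
python3 look.py wrist w1.png spindle1_seat
```

```text
t 1.7 pos [488.8 310.7 231.5] yaw 164.76 j [0.45 0.19 0.26 1.63 0.   0.72] v 0.738 w 85.0
spindle1_seat 0.93 [540.4 374.5 112.1] [365. 245.]
```

View pics/w1.png

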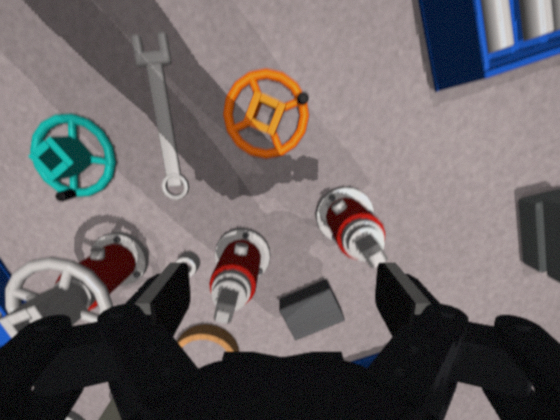

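The view shows the bare spindles at (228,300) and (370,245), with the fitted wheel on the left. I'll shift farther out to look down on the square ends.

Request:
{"api": "apply_moves", "payload": {"series": [[-30,4,0,0,0,0,85],[-30,4,0,0,0,0,85],[-26,4,0,0,0,0,85],[0,0,0,0,0,0,85],[0,0,0,0,0,0,85],[0,0,0,0,0,0,85],[0,0,0,0,0,0,85],[0,0,0,0,0,0,85]]}}

```text
t: 2.6
position: [572.4, 301.5, 232.1]
tcp_rot: [[-0.965, 0.262, 0.001], [0.262, 0.965, 0.0], [-0.001, 0.001, -1.0]]
ft_force: [-0.2, -0.6, -0.7]
gripper_width: 85.1
finger_force: 0.0
```

```bash
python3 look.py wrist w2.png spindle1_seat; python3 -c "
import cv2;a=cv2.imread('pics/w2.png')[60:340,130:480];cv2.imwrite('pics/w2c.png',cv2.resize(a,None,fx=2.1,fy=2.1,interpolation=2))"
```

```text
t 2.6 pos [572.4 301.5 232.1] yaw 164.83 j [0.38 0.38 0.49 1.68 0.   0.65] v 0.005 w 85.1
spindle1_seat 0.88 [539.8 374.  112.2] [355. 150.]
```

View pics/w2c.png

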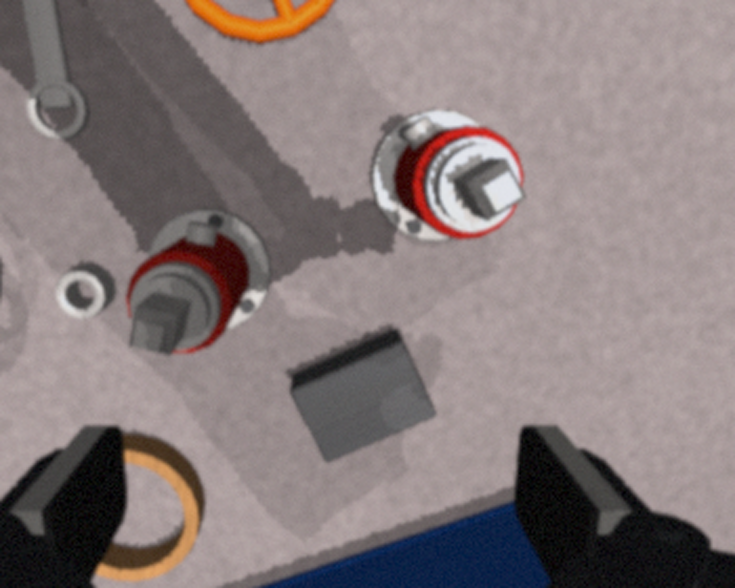

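The crop shows the right column's spindle top at crop (500,190), which is image (368,150), and the left column's at crop (152,338), which is image (202,221). Both square ends are bare. I'll take a second view for triangulation, on the way to the crate.

Request:
{"api": "apply_moves", "payload": {"series": [[-2,-35,0,0,0,0,85],[-2,-35,0,0,0,0,85],[0,-25,0,0,0,0,85],[0,0,0,0,0,0,85],[0,0,0,0,0,0,85],[0,0,0,0,0,0,85],[0,0,0,0,0,0,85],[0,0,0,0,0,0,85]]}}

```text
t: 3.5
position: [552.2, 209.2, 231.1]
tcp_rot: [[-0.965, 0.262, -0.0], [0.262, 0.965, 0.0], [0.0, 0.0, -1.0]]
ft_force: [-0.2, 0.1, 0.6]
gripper_width: 85.2
finger_force: 0.0
```

```bash
python3 look.py wrist w3.png spindle1_seat wheel1; cat > fit.py <<'E'
from h import *
from scipy.optimize import minimize
from scipy.ndimage import map_coordinates
def view(name):
    im=cv2.imread('pics/'+name).astype(np.float32); d=np.load('pics/'+name+'.npz')
    g=np.zeros(im.shape[:2],np.float32)
    for c in range(3):
        b=cv2.GaussianBlur(im[...,c],(0,0),1.2)
        g=np.maximum(g,np.hypot(cv2.Sobel(b,-1,1,0),cv2.Sobel(b,-1,0,1)))
    g=np.minimum(g,np.percentile(g,99)); g/=g.max()
    return g,dict(position=d['p'],tcp_rot=d['R'])
def projm(P,s):
    R,t=ext('wrist',s);f,cx,cy,c=K('wrist');q=P@R.T+t
    return np.c_[cx+f*q[:,0]/q[:,2],cy+f*q[:,1]/q[:,2]]
def seg(a,b,n=40): return np.array(a)+np.linspace(0,1,n)[:,None]*(np.array(b)-np.array(a))
def circ(r,z,n=120): a=np.linspace(0,2*np.pi,n); return np.c_[r*np.cos(a),r*np.sin(a),z+0*a]
def sq(h,z): c=[(h,h,z),(-h,h,z),(-h,-h,z),(h,-h,z)]; return np.vstack([seg(c[i],c[i-1]) for i in range(4)])
def spindle():
    e=[sq(5,144),sq(8,136),circ(16,110),circ(35,0.),circ(24,100)*[1,1,1]]
    for a in(1,-1):
        for b in(1,-1): e+= [seg((8*a,8*b,110),(8*a,8*b,136)),seg((8*a,8*b,136),(5*a,5*b,144),20)]
    return e[:4]+e[5:]
def place(E,x,y,yaw,z=0):
    P=np.vstack(E);c,s=np.cos(yaw),np.sin(yaw)
    return np.c_[c*P[:,0]-s*P[:,1]+x,s*P[:,0]+c*P[:,1]+y,P[:,2]+z]
def fit(E,V,x,y,z=0,fz=False,rng=6):
    def cost(p):
        return -sum(map_coordinates(g,projm(place(E,p[0],p[1],p[2],z+(p[3] if fz else 0)),s)[:,::-1].T,order=1).mean() for g,s in V)/len(V)
    best=[]
    for yaw in np.radians(np.arange(0,90,6)):
        for dx in np.arange(-rng,rng+1,3):
            for dy in np.arange(-rng,rng+1,3):
                p=[x+dx,y+dy,yaw]+([0] if fz else []); best.append((cost(p),p))
    best.sort(key=lambda b:b[0]); out=[]
    for c,p in best[:8]:
        r=minimize(cost,p,method='Nelder-Mead',options=dict(initial_simplex=np.array([p]+[np.array(p)+np.eye(len(p))[i]*([2,2,.08,3][i]) for i in range(len(p))])))
        out.append((r.fun,r.x))
    out.sort(key=lambda b:b[0]); return out
def overlay(name,Es,out,crop,k=2):
    im=cv2.imread('pics/'+name);d=np.load('pics/'+name+'.npz');s=dict(position=d['p'],tcp_rot=d['R'])
    x0,x1,y0,y1=crop;a=cv2.resize(im[y0:y1,x0:x1],None,fx=k,fy=k,interpolation=2)
    for P in Es:
        for u,v in projm(P,s): 
            q=(int((u-x0+.5)*k),int((v-y0+.5)*k))
            if 0<=q[0]<a.shape[1] and 0<=q[1]<a.shape[0]: a[q[1],q[0]]=(0,255,0)
    cv2.imwrite('pics/'+out,a); return a
E
cat > f1.py <<'E'
from fit import *
V=[view('w2.png'),view('w3.png')];E=spindle();Es=[]
for nm,x,y in[('A',556,238),('B',539,375)]:
    o=fit(E,V,x,y)
    for c,p in o[:8:3]: print(nm,round(c,3),p[:2].round(1),np.degrees(p[2]).round(1))
    o4=fit(E,V,x,y,fz=True,rng=3)
    for c,p in o4[:2]: print(nm,'z',round(c,3),p[:2].round(1),np.degrees(p[2]).round(1),p[3].round(1))
    for v in V: c,p=fit(E,[v],o[0][1][0],o[0][1][1],rng=3)[0]; print(' single',round(c,3),p[:2].round(1),np.degrees(p[2]).round(1))
    Es.append(place(E,*o[0][1]))
a=overlay('w2.png',Es,'o2.png',(130,430,90,290)); b=overlay('w3.png',Es,'o3.png',(200,560,40,240)); 
h=min(a.shape[0],b.shape[0]); w=min(a.shape[1],b.shape[1],600)
import cv2
c=np.vstack([cv2.resize(a,(450,300)),cv2.resize(b,(540,300))[:, :450]]) if 0 else None
E
python3 f1.py
```

```text
t 3.5 pos [552.2 209.2 231.1] yaw 164.84 j [0.25 0.22 0.29 1.64 0.   0.51] v 0.003 w 85.2
spindle1_seat 0.88 [536.7 378.  110.7] [474. 140.]
wheel1 0.92 [406.3 316.4   5.2] [343.  31.]
wheel1 0.87 [384.5  91.1   3.1] [138.  70.]
wheel1 0.69 [ 520.8 -125.6    2.3] [ 18. 233.]
wheel1 0.66 [519.6  84.  110.9] [133. 211.]Traceback (most recent call last):
  File "f1.py", line 4, in <module>
    o=fit(E,V,x,y)
  File "fit.py", line 36, in fit
    r=minimize(cost,p,method='Nelder-Mead',options=dict(initial_simplex=np.array([p]+[np.array(p)+np.eye(len(p))[i]*([2,2,.08,3][i]) for i in range(len(p))])))
    res = _minimize_neldermead(fun, x0, args, callback, bounds=bounds,
                               **options)
    fxr = func(xr)
    fx = function(np.copy(x), *(wrapper_args + args))
  File "fit.py", line 28, in cost
    return -sum(map_coordinates(g,projm(place(E,p[0],p[1],p[2],z+(p[3] if fz else 0)),s)[:,::-1].T,order=1).mean() for g,s in V)/len(V)
            ~~~^^^^^^^^^^^^^^^^^^^^^^^^^^^^^^^^^^^^^^^^^^^^^^^^^^^^^^^^^^^^^^^^^^^^^^^^^^^^^^^^^^^^^^^^^^^^^^^^^^^^^^^^^^^^^^^^^
  File "fit.py", line 28, in <genexpr>
    return -sum(map_coordinates(g,projm(place(E,p[0],p[1],p[2],z+(p[3] if fz else 0)),s)[:,::-1].T,order=1).mean() for g,s in V)/len(V)
                                  ~~~~~^^^^^^^^^^^^^^^^^^^^^^^^^^^^^^^^^^^^^^^^^^^^^^^^^
  File "fit.py", line 13, in projm
    R,t=ext('wrist',s);f,cx,cy,c=K('wrist');q=P@R.T+t
                                 ~^^^^^^^^^
  File "h.py", line 4, in K
    c=eyes.camera_info(n); f=210/np.tan(np.radians(c['fovy'])/2); return f,c['cx'],c['cy'],c
ValueError: time passes only in moves, steps and waits
```

```bash
sed -i 's/^def K(n):/import functools\n@functools.cache\ndef K(n):/' h.py; cat >> f1.py <<'E'
m=np.full((600,800,3),0,np.uint8); m[:300,:450]=cv2.resize(a,(450,300)); m[300:,:540]=cv2.resize(b,(540,300)); cv2.imwrite('pics/o.png',m)
E
time python3 f1.py
```

```text
A -0.333 [546.9 228.4] 16.5
A -0.321 [556.8 240.9] 57.3
A -0.321 [556.8 240.9] 57.2
A z -0.326 [556. 241.] 58.5 2.8
A z -0.326 [556. 241.] 58.5 2.8
 single -0.357 [536.2 235.5] -16.3
 single -0.437 [549.1 228.9] 22.3
B -0.515 [539.  376.9] 16.5
B -0.515 [539.  376.9] 16.5
B -0.515 [539.  376.9] 16.5
B z -0.516 [538.9 376.5] 17.8 0.8
B z -0.516 [538.9 376.5] 17.8 0.8
 single -0.569 [539.  376.7] 19.4
 single -0.467 [539. 377.] 15.2
real	0m8.405s
user	0m8.853s
sys	0m0.238s
```

View pics/o.png

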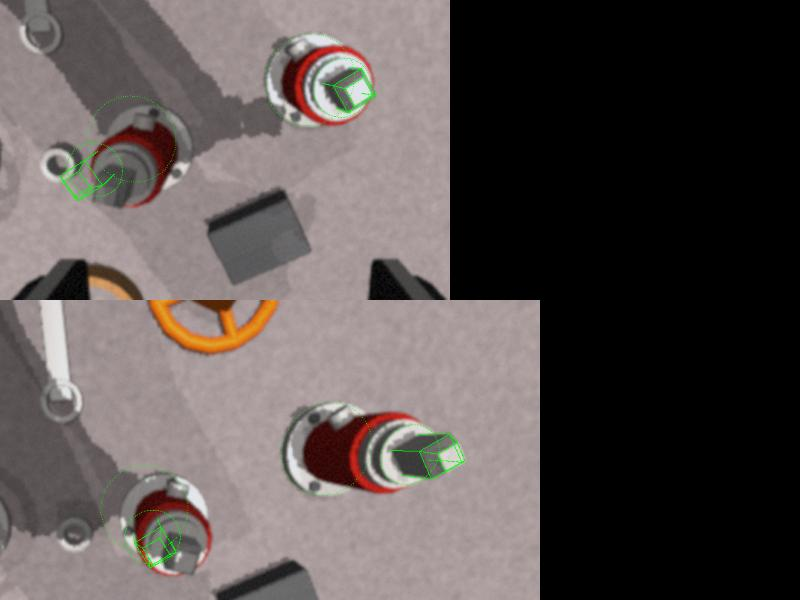

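B's overlay sits right on its column, at bottom-panel (440,455). A's overlay is off, because that column at (130,160) is in shadow. I'll refit A with local contrast.

```bash
sed -i 's/im=cv2.imread(.pics\/.+name).astype(np.float32); d/im=60*np.log(cv2.imread("pics\/"+name).astype(np.float32)+12); d/; s/percentile(g,99)/percentile(g,97)/' fit.py
sed -i "s/('A',556,238)/('A',558,243)/; s/x,y)\$/x,y,rng=3)/" f1.py; cat >> f1.py <<'E'
a=overlay('w2.png',Es,'o2.png',(160,260,140,240),4); b=overlay('w3.png',Es,'o3.png',(260,360,140,240),4)
cv2.imwrite('pics/ob.png',np.hstack([a,b]))
E
python3 f1.py
```

```text
A -0.266 [556.6 241. ] 58.2
A -0.266 [556.6 241. ] 58.2
A -0.266 [556.6 241. ] 58.9
A z -0.27 [555.9 241.2] 60.1 2.5
A z -0.27 [555.9 241.2] 60.4 2.6
 single -0.245 [556.4 240.1] 65.3
 single -0.301 [556.9 241.3] 57.4
B -0.363 [538.9 376.8] 15.3
B -0.363 [538.9 376.8] 15.3
B -0.363 [538.9 376.8] 15.3
B z -0.363 [538.9 376.7] 15.3 0.2
B z -0.363 [538.9 376.7] 15.3 0.2
 single -0.379 [539.  376.6] 18.6
 single -0.35 [539.  376.9] 15.1
```

View pics/ob.png

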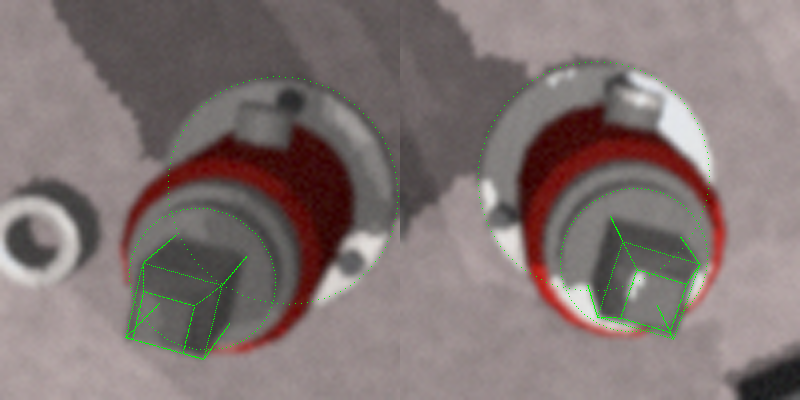

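A matches too: (556.5,241) with yaw about 59°. B is at (539,377) with yaw about 16°. Heights agree with 110 mm. Now to the crate.

Request:
{"api": "apply_moves", "payload": {"series": [[-3,-49,0,0,0,0,85],[-3,-49,0,0,0,0,85],[-3,-49,0,0,0,0,85],[-3,-49,0,0,0,0,85],[-3,-49,0,0,0,0,85],[-3,-49,0,0,0,0,85],[-3,-49,0,0,0,0,70],[-3,-49,0,0,0,0,65]]}}

```text
t: 4.45
position: [471.8, -178.0, 231.6]
tcp_rot: [[-0.965, 0.262, 0.001], [0.262, 0.965, -0.0], [-0.001, -0.0, -1.0]]
ft_force: [0.1, 0.5, -0.2]
gripper_width: 65.3
finger_force: 0.0
```

Request:
{"api": "apply_moves", "payload": {"series": [[0,-30,0,0,0,0,65],[0,-15,0,0,0,0,65],[0,0,0,0,0,0,65],[0,0,0,0,0,0,65],[0,0,0,0,0,0,65],[0,0,0,0,0,0,65],[0,0,0,0,0,0,65],[0,0,0,0,0,0,65]]}}

```text
t: 5.25
position: [460.7, -219.0, 231.4]
tcp_rot: [[-0.965, 0.261, 0.0], [0.261, 0.965, -0.0], [-0.0, 0.0, -1.0]]
ft_force: [0.3, 0.1, -0.8]
gripper_width: 65.1
finger_force: 0.0
```

```bash
python3 look.py wrist w4.png wheel1 round_wheel
cat > f2.py <<'E'
from fit import *
import sys
def wheel():
    e=[circ(48.5,6),circ(38.,12,90),sq(17,44),sq(9.25,44)]
    return e
def run(names,pts,out,crop):
    V=[view(n) for n in names];E=wheel();Es=[]
    for x,y in pts:
        o=fit(E,V,x,y,z=5,rng=6)
        for c,p in o[:4:3]: print(round(c,3),p[:2].round(1),np.degrees(p[2]).round(1))
        if len(V)>1: c,p=fit(E,V,o[0][1][0],o[0][1][1],z=5,fz=True,rng=3)[0]; print('z',round(c,3),p[:2].round(1),np.degrees(p[2]).round(1),p[3].round(1))
        Es.append(place(E,*o[0][1],z=5))
    overlay(names[-1],Es,out,crop)
if __name__=='__main__': run(['w4.png'],[(521,-126),(483,-352)],'ow4.png',(100,500,20,300))
E
python3 f2.py
```

```text
t 5.25 pos [ 460.7 -219.   231.4] yaw 164.85 j [-0.58  0.01  0.06  1.62  0.   -0.31] v 0.008 w 65.1
wheel1 0.77 [386.1  90.    2.2] [539.  48.]
wheel1 0.76 [ 523.1 -122.8    3.5] [370. 216.]
wheel1 0.73 [ 488.2 -352.1    6.7] [184. 237.]
round_wheel 0.96 [ 532.6 -230.9   11.8] [288. 247.]
-0.717 [ 520.4 -125.3] 52.9
-0.717 [ 520.4 -125.3] 52.9
-0.675 [ 486.5 -352.8] 90.9
-0.673 [ 486.5 -352.8] 1.5
```

View pics/ow4.png

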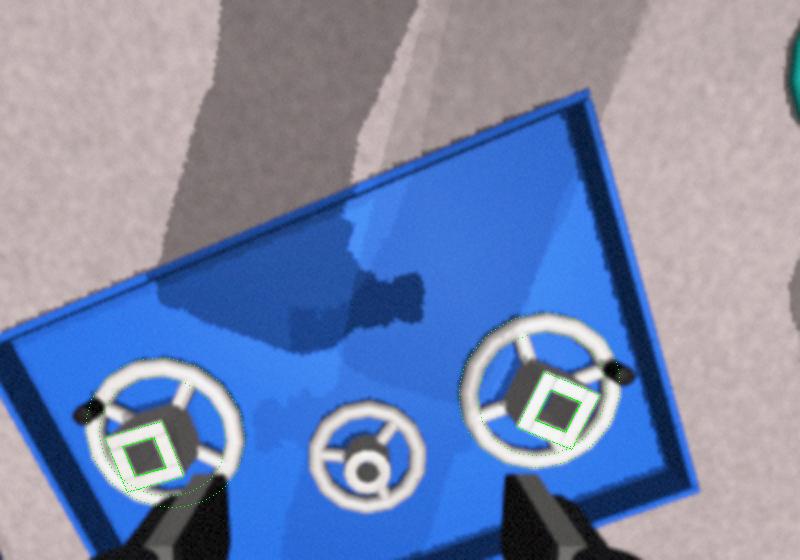

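The overlay sits on both square hubs, at overlay (558,410) and (147,455), which are image (379,225) and (173,247). The round wheel at (365,455) is the wrong one. W1 is at (520.4,-125.3) with yaw 52.9°, and W2 at (486.5,-352.8) with yaw 1°. I'll hover over W1 and take the second view from there.

Request:
{"api": "apply_moves", "payload": {"series": [[-11,35.3,0,0,0,0,60],[-11,35.3,0,0,0,0,55],[-11,35.3,0,0,0,0,50],[0,0,14,0,0,0.128,50],[0,0,14,0,0,0.128,50],[0,0,14,0,0,0.128,50],[0,0,0,0,0,0,50],[0,0,0,0,0,0,50]]}}

```text
t: 6.2
position: [519.9, -126.1, 189.2]
tcp_rot: [[-0.798, 0.603, -0.001], [0.603, 0.798, 0.0], [0.001, -0.0, -1.0]]
ft_force: [0.7, 0.2, -0.4]
gripper_width: 49.9
finger_force: 0.0
```

```bash
python3 look.py wrist w5.png wheel1
python3 -c "
from f2 import *
run(['w5.png'],[(520.4,-125.3)],'ow5.png',(150,400,20,300))
run(['w4.png','w5.png'],[(520.4,-125.3)],'ow5.png',(150,400,20,300))"
```

```text
t 6.2 pos [ 519.9 -126.1  189.2] yaw 142.91 j [-0.36  0.07  0.04  1.54  0.    0.28] v 0.028 w 49.9
wheel1 0.95 [ 521.7 -130.7    4.2] [279. 199.]
wheel1 0.84 [ 486.3 -353.8    6.5] [107. 289.]
wheel1 0.56 [518.   86.7 105.4] [540.  30.]
-0.694 [ 520.4 -125.6] 52.2
-0.694 [ 520.4 -125.6] 52.2
-0.702 [ 520.3 -125.4] 52.5
-0.702 [ 520.3 -125.4] 52.5
z -0.702 [ 520.4 -125.4] 52.6 -0.3
```

Two views agree: (520.4,-125.4), base z of 4.7, yaw 52.5°. Descend and grip.

Request:
{"api": "apply_moves", "payload": {"newtons": 70, "series": [[0.5,0.5,32,0,0,0,50],[0,0,32,0,0,0,50],[0,0,32,0,0,0,50],[0,0,32,0,0,0,50],[0,0,26,0,0,0,50],[0,0,13,0,0,0,50],[0,0,0,0,0,0,50],[0,0,0,0,0,0,30]]}}

```text
t: 7.1
position: [521.1, -126.0, 23.8]
tcp_rot: [[-0.796, 0.605, 0.002], [0.605, 0.796, -0.001], [-0.002, 0.001, -1.0]]
ft_force: [-0.0, -0.1, -0.3]
gripper_width: 36.6
finger_force: 0.0
```

Request:
{"api": "apply_moves", "payload": {"series": [[0,0,0,0,0,0,30],[0,0,0,0,0,0,30],[0,0,0,0,0,0,30],[0,0,0,0,0,0,30],[0,0,-5,0,0,0,30],[0,0,-25,0,0,0,30],[0,0,-40,0,0,0,30],[0,0,-45,0,0,0,30]]}}

```text
t: 7.9
position: [517.4, -124.3, 135.1]
tcp_rot: [[-0.796, 0.605, -0.007], [0.605, 0.796, 0.003], [0.007, -0.002, -1.0]]
ft_force: [0.8, -0.7, -3.9]
gripper_width: 32.7
finger_force: 70.2
```

```bash
python3 -c "
from h import *
s=sensors.get_state();print(s['position'].round(1),s['ft_force'].round(1),s['gripper_width'],s['joints'].round(2),s['finger_force'])"
```

```text
[ 517.4 -124.3  135.1] [ 0.8 -0.7 -3.9] 32.730878973289954 [-0.36  0.07 -0.06  1.44  0.    0.29] 70.17833232879639
```

Held, about 4 N of load. Lift and rotate to match column B's square, then transit.

Request:
{"api": "apply_moves", "payload": {"series": [[0,0,-30,0,0,-0.134,30],[0,0,-30,0,0,-0.134,30],[0,0,-18,0,0,-0.134,30],[0,0,0,0,0,-0.134,30],[0,0,0,0,0,-0.134,30],[0,0,0,0,0,-0.134,30],[0,0,0,0,0,-0.134,30],[0,0,0,0,0,0,30]]}}

```text
t: 8.7
position: [519.2, -125.0, 213.9]
tcp_rot: [[-0.959, -0.284, -0.003], [-0.284, 0.959, 0.001], [0.002, 0.002, -1.0]]
ft_force: [0.8, -1.0, -2.8]
gripper_width: 32.9
finger_force: 70.4
```

Request:
{"api": "apply_moves", "payload": {"series": [[-14,43,0,0,0,0,30],[-14,43,0,0,0,0,30],[-14,43,0,0,0,0,30],[-14,43,0,0,0,0,30],[-14,43,0,0,0,0,30],[-14,43,0,0,0,0,30],[-14,43,0,0,0,0,30],[-14,43,0,0,0,0,30]]}}

```text
t: 9.5
position: [528.8, 238.0, 214.4]
tcp_rot: [[-0.96, -0.281, -0.002], [-0.281, 0.96, -0.001], [0.002, -0.0, -1.0]]
ft_force: [0.9, -0.7, -3.4]
gripper_width: 32.9
finger_force: 70.7
```

Request:
{"api": "apply_moves", "payload": {"series": [[-14,43,0,0,0,0,30],[-14,43,0,0,0,0,30],[-8,25,0,0,0,0,30],[0,0,0,0,0,0,30],[0,0,0,0,0,0,30],[0,0,0,0,0,0,30],[0,0,0,0,0,0,30],[0,0,0,0,0,0,30]]}}

```text
t: 10.3
position: [532.9, 351.7, 215.6]
tcp_rot: [[-0.959, -0.282, 0.0], [-0.282, 0.959, -0.0], [-0.0, -0.0, -1.0]]
ft_force: [-0.3, -0.6, -3.3]
gripper_width: 32.7
finger_force: 71.0
```

```bash
cat > st.py <<'E'
from h import *
import sys
s=sensors.get_state();R=s['tcp_rot'];y=np.degrees(np.arctan2(R[1,1],R[0,1]))
print('t',s['t'],s['position'].round(1),'F',s['ft_force'].round(1),'T',s['torque'].round(2),'w',round(s['gripper_width'],1),'j',s['joints'].round(2),'yaw_y',y.round(2),'tilt',R[:,2].round(3))
if len(sys.argv)>1:
    d=np.array([float(a) for a in sys.argv[1:4]])-s['position'];print('tool delta',(R.T@d).round(1))
E
python3 st.py 539 377 205; python3 look.py wrist w6.png wheel1 spindle1_seat
```

```text
t 10.3 [532.9 351.7 215.6] F [-0.3 -0.6 -3.3] T [0.04 0.05 0.02] w 32.7 j [ 0.48  0.35  0.42  1.64 -0.    0.19] yaw_y 106.39 tilt [ 0. -0. -1.]
tool delta [-13.   22.5  10.6]
t 10.3 pos [532.9 351.7 215.6] yaw -163.61 j [ 0.48  0.35  0.42  1.64 -0.    0.19] v 0.004 w 32.7
wheel1 0.74 [407.9 315.9   2.3] [283.  68.]
wheel1 0.6 [535.7 349.7 191.1] [277. 252.]
spindle1_seat 0.86 [540.7 378.1 111.7] [310. 231.]
```

View pics/w6.png

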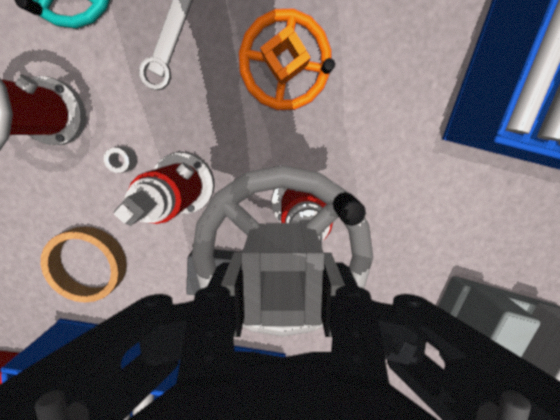

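The wheel is held level at (283,250), with bare column A at (160,195) and B half hidden below the wheel at (305,210). I'll refine A with this view and measure the wheel's offset in the hand.

```bash
python3 -c "
from fit import *
from f2 import wheel
E=spindle()
V=[view(n) for n in('w2.png','w3.png','w6.png')]
for vv in (V,V[1:],V[2:]):
    c,p=fit(E,vv,557,241,rng=3)[0];print('A',round(c,3),p[:2].round(1),np.degrees(p[2]).round(1))
W=wheel();W=[circ(48.5,6),sq(17,44)[:]]
for f in(True,False):
  for c,p in fit(W,[V[2]],533,351,z=197.5,fz=f,rng=3)[:2]: print('W',round(c,3),p.round(2),np.degrees(p[2])%90)
"; python3 st.py 539.7 377 165
```

```text
A -0.291 [556.7 240.8] 59.8
A -0.321 [556.7 241. ] 59.4
A -0.347 [549.6 247.4] 58.4
W -0.444 [ 5.3254e+02  3.5210e+02  2.8000e-01 -1.6000e+00] 16.017336662937
W -0.444 [ 5.3254e+02  3.5210e+02  2.8000e-01 -1.6100e+00] 16.016219781949545
W -0.428 [5.3168e+02 3.5183e+02 2.8000e-01] 16.29302528011323
W -0.428 [5.3168e+02 3.5183e+02 2.8000e-01] 16.29296244341004
t 10.45 [532.8 352.2 215.6] F [ 0.3  0.1 -3.6] T [-0.02  0.02  0.05] w 32.8 j [0.48 0.35 0.42 1.64 0.   0.19] yaw_y 106.44 tilt [ 0.  0. -1.]
tool delta [-13.6  21.9  50.6]
```

Request:
{"api": "apply_moves", "payload": {"series": [[-6.8,11,0,0,0,0,30],[-6.8,11,0,0,0,0,30],[0,0,15,0,0,0,30],[0,0,18,0,0,0,30],[0,0,10,0,0,0,30],[0,0,0,0,0,0,30],[0,0,0,0,0,0,30],[0,0,0,0,0,0,30]]}}

```text
t: 11.25
position: [540.0, 378.0, 173.7]
tcp_rot: [[-0.959, -0.284, 0.002], [-0.284, 0.959, 0.001], [-0.002, 0.0, -1.0]]
ft_force: [0.4, -0.5, -3.3]
gripper_width: 33.2
finger_force: 71.0
```

```bash
python3 st.py 539.7 377 145; python3 look.py side s1.png; python3 look.py wrist w7.png; python3 -c "
from fit import *
v=view('w7.png')
for f in(True,False):
  c,p=fit([circ(48.5,6),sq(17,44)],[v],539,377,z=154,fz=f,rng=3)[0]; print('W',round(c,3),p.round(2),np.degrees(p[2])%90)
"
```

```text
t 11.25 [540.  378.  173.7] F [ 0.4 -0.5 -3.3] T [ 0.03 -0.03 -0.02] w 33.2 j [ 0.51  0.4   0.4   1.57 -0.    0.22] yaw_y 106.5 tilt [ 0.002  0.001 -1.   ]
tool delta [ 0.6 -0.8 28.7]
t 11.25 pos [540.  378.  173.7] yaw -163.5 j [ 0.51  0.4   0.4   1.57 -0.    0.22] v 0.005 w 33.2
t 11.3 pos [540.1 378.  173.8] yaw -163.5 j [0.51 0.4  0.4  1.56 0.   0.22] v 0.002 w 32.8
W -0.469 [5.3939e+02 3.7827e+02 2.9000e-01 5.5000e-01] 16.40638916846462
W -0.468 [5.3974e+02 3.7837e+02 2.9000e-01] 16.466406270364413
```

Request:
{"api": "apply_moves", "payload": {"series": [[0.7,-0.9,3,0,0,0,30],[0,0,4,0,0,0,30],[0,0,4,0,0,0,30],[0,0,4,0,0,0,30],[0,0,4,0,0,0,30],[0,0,3,0,0,0,30],[0,0,2,0,0,0,30],[0,0,0,0,0,0,30]]}}

```text
t: 12.15
position: [538.8, 376.6, 147.7]
tcp_rot: [[-0.959, -0.284, -0.001], [-0.284, 0.959, -0.0], [0.001, -0.0, -1.0]]
ft_force: [0.1, -0.1, -3.1]
gripper_width: 32.8
finger_force: 71.0
```

```bash
python3 st.py 539.7 377 128.5
```

```text
t 12.15 [538.8 376.6 147.7] F [ 0.1 -0.1 -3.1] T [-0.04 -0.03  0.03] w 32.8 j [ 0.51  0.4   0.34  1.52 -0.    0.22] yaw_y 106.51 tilt [-0.001 -0.    -1.   ]
tool delta [-1.   0.1 19.2]
```

No contact force with the bore 15 mm down over the square. I'll continue toward the shoulder.

Request:
{"api": "apply_moves", "payload": {"series": [[-0.3,0,4,0,0,0,30],[0,0,4,0,0,0,30],[0,0,4,0,0,0,30],[0,0,3,0,0,0,30],[0,0,2,0,0,0,30],[0,0,1,0,0,0,30],[0,0,0,0,0,0,30],[0,0,0,0,0,0,30]]}}

```text
t: 12.95
position: [539.4, 376.9, 130.5]
tcp_rot: [[-0.959, -0.284, 0.0], [-0.284, 0.959, 0.0], [-0.0, 0.0, -1.0]]
ft_force: [-0.5, 0.5, -2.3]
gripper_width: 32.6
finger_force: 71.0
```

```bash
python3 st.py 539.7 377 128.5
```

```text
t 12.95 [539.4 376.9 130.5] F [-0.5  0.5 -2.3] T [-0.01 -0.    0.02] w 32.6 j [ 0.51  0.4   0.31  1.48 -0.    0.22] yaw_y 106.51 tilt [ 0.  0. -1.]
tool delta [-0.4  0.   2. ]
```

Request:
{"api": "apply_moves", "payload": {"series": [[0,0,0.7,0,0,0,30],[0,0,0.7,0,0,0,30],[0,0,0.6,0,0,0,30],[0,0,0.5,0,0,0,30],[0,0,0.5,0,0,0,30],[0,0,0,0,0,0,30],[0,0,0,0,0,0,30],[0,0,0,0,0,0,30]]}}

```text
t: 13.75
position: [539.5, 376.9, 129.3]
tcp_rot: [[-0.959, -0.284, 0.002], [-0.284, 0.959, 0.001], [-0.002, 0.0, -1.0]]
ft_force: [-2.7, -1.3, 4.6]
gripper_width: 32.6
finger_force: 72.1
```

```bash
python3 st.py
```

```text
t 13.75 [539.5 376.9 129.3] F [-2.7 -1.3  4.6] T [-0.28  0.56 -0.01] w 32.6 j [ 0.51  0.4   0.3   1.48 -0.    0.22] yaw_y 106.51 tilt [ 0.002  0.001 -1.   ]
```

Contact at TCP z of 129.3, as predicted for a seated wheel. Turn clockwise; the bore's play adds about 10°.

Request:
{"api": "apply_moves", "payload": {"series": [[0,0,0,0,0,0.14,30],[0,0,0,0,0,0.14,30],[0,0,0,0,0,0.14,30],[0,0,0,0,0,0.14,30],[0,0,0,0,0,0.14,30],[0,0,0,0,0,0.14,30],[0,0,0,0,0,0.14,30],[0,0,0,0,0,0,30]]}}

```text
t: 14.55
position: [540.1, 375.4, 129.3]
tcp_rot: [[-0.768, 0.64, 0.003], [0.64, 0.768, -0.002], [-0.003, -0.0, -1.0]]
ft_force: [-2.1, -4.4, 5.7]
gripper_width: 33.0
finger_force: 72.1
```

Request:
{"api": "apply_moves", "payload": {"series": [[0,0,0,0,0,0.04,30],[0,0,0,0,0,0.04,30],[0,0,0,0,0,0.04,30],[0,0,0,0,0,0.03,30],[0,0,0,0,0,0.03,30],[0,0,0,0,0,0,30],[0,0,0,0,0,0,30],[0,0,0,0,0,0,30]]}}

```text
t: 15.35
position: [539.4, 375.1, 129.3]
tcp_rot: [[-0.643, 0.766, 0.001], [0.766, 0.643, -0.003], [-0.003, -0.001, -1.0]]
ft_force: [-2.7, -6.2, 6.1]
gripper_width: 32.7
finger_force: 72.2
```

```bash
python3 st.py
```

```text
t 15.35 [539.4 375.1 129.3] F [-2.7 -6.2  6.1] T [-1.18  0.65  0.11] w 32.7 j [ 0.51  0.4   0.3   1.48 -0.    1.38] yaw_y 40.02 tilt [ 0.001 -0.003 -1.   ]
```

Request:
{"api": "apply_moves", "payload": {"series": [[0,0,0,0,0,0.03,30],[0,0,0,0,0,0.03,30],[0,0,0,0,0,0.02,30],[0,0,0,0,0,0.02,30],[0,0,0,0,0,0,30],[0,0,0,0,0,0,30],[0,0,0,0,0,0,30],[0,0,0,0,0,0,30]]}}

```text
t: 16.15
position: [539.3, 375.0, 129.3]
tcp_rot: [[-0.567, 0.824, 0.001], [0.824, 0.567, -0.004], [-0.004, -0.001, -1.0]]
ft_force: [-3.6, -6.7, 6.7]
gripper_width: 33.0
finger_force: 72.3
```

```bash
python3 st.py
```

```text
t 16.15 [539.3 375.  129.3] F [-3.6 -6.7  6.7] T [-1.37  0.64  1.15] w 33.0 j [ 0.51  0.4   0.3   1.48 -0.    1.48] yaw_y 34.51 tilt [ 0.001 -0.004 -1.   ]
```

Torque rose to 1.15 N m after a 72° turn, so the stop is reached. Release, rise and check.

Request:
{"api": "apply_moves", "payload": {"series": [[0,0,0,0,0,0,50],[0,0,0,0,0,0,50],[0,0,0,0,0,0,50],[0,0,0,0,0,0,50],[0,0,-10,0,0,0,50],[0,0,-35,0,0,0,50],[0,0,-40,0,0,0,50],[0,0,0,0,0,0,50]]}}

```text
t: 16.95
position: [542.1, 378.5, 221.0]
tcp_rot: [[-0.564, 0.826, 0.012], [0.826, 0.564, 0.007], [-0.001, 0.013, -1.0]]
ft_force: [0.8, -0.1, 1.2]
gripper_width: 50.3
finger_force: 0.0
```

Request:
{"api": "apply_moves", "payload": {"series": [[30,0,0,0,0,0,50],[30,0,-10,0,0,0,50],[0,0,-10,0,0,0,50],[0,0,0,0,0,0,50],[0,0,0,0,0,0,50],[0,0,0,0,0,0,50],[0,0,0,0,0,0,50],[0,0,0,0,0,0,50]]}}

```text
t: 17.75
position: [505.7, 425.7, 231.7]
tcp_rot: [[-0.563, 0.826, -0.001], [0.826, 0.563, -0.001], [-0.0, -0.001, -1.0]]
ft_force: [0.3, 0.0, -0.2]
gripper_width: 49.9
finger_force: 0.0
```

```bash
python3 look.py wrist w8.png wheel1; python3 st.py; python3 -c "
from fit import *
from f2 import wheel
v=view('w8.png')
for f in(True,False):
  for W in (wheel(),wheel()[:1]+wheel()[2:]):
    c,p=fit(W,[v],539,377,z=110,fz=f,rng=3)[0]; print('W',round(c,3),p.round(2),np.degrees(p[2])%90)
overlay('w8.png',[place(W,*p,z=110)],'ow8.png',(100,500,20,320))
"
```

```text
t 17.75 pos [505.7 425.7 231.7] yaw 124.26 j [ 0.6   0.43  0.55  1.69 -0.    1.57] v 0.005 w 49.9
wheel1 0.95 [386.   88.3   3.2] [ 74. 339.]
wheel1 0.94 [538.8 374.9 107.5] [280. 272.]
wheel1 0.88 [408.3 316.5   6.7] [166. 217.]
t 17.85 [505.5 425.9 231.9] F [ 0.7 -0.4  0.5] T [ 0.01 -0.02 -0.04] w 50.0 j [ 0.6   0.43  0.55  1.69 -0.    1.57] yaw_y 34.29 tilt [-0.001 -0.    -1.   ]
W -0.448 [539.45 375.97   0.66  -0.85] 37.76230512660981
W -0.463 [539.6  375.73   0.66  -1.33] 37.73317591712036
W -0.448 [539.22 376.32   0.66] 37.79492727226363
W -0.462 [539.22 376.3    0.66] 37.54298951315726
```

View pics/ow8.png

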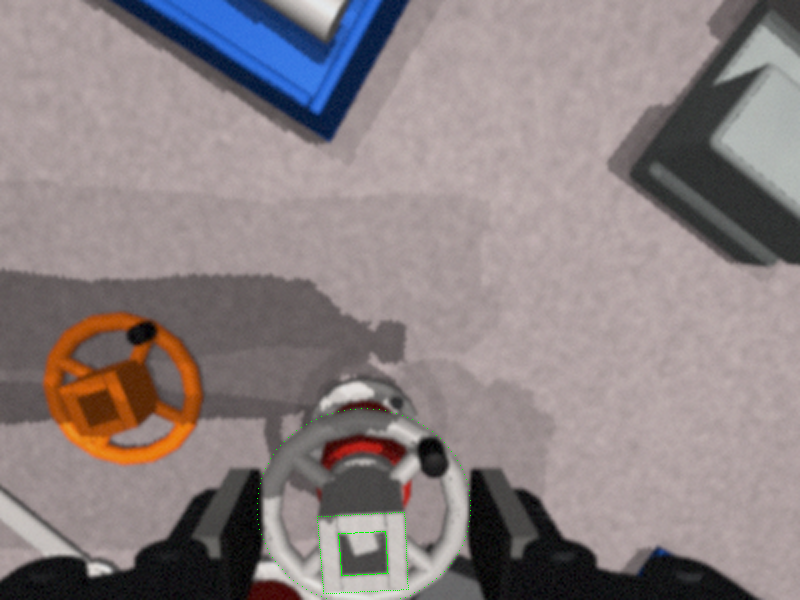

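The overlay sits on the fitted hub at (362,553), with the spindle top showing inside the bore. The wheel is seated, with a fitted base z of 109–110. Now wheel W2: rotate the tool, then transit.

Request:
{"api": "apply_moves", "payload": {"series": [[0,0,0,0,0,-0.141,50],[0,0,0,0,0,-0.141,50],[0,0,0,0,0,-0.141,50],[0,0,0,0,0,-0.141,50],[0,0,0,0,0,-0.141,50],[0,0,0,0,0,-0.141,50],[0,0,0,0,0,-0.141,50],[0,0,0,0,0,0,50]]}}

```text
t: 18.65
position: [505.4, 426.3, 232.2]
tcp_rot: [[-1.0, -0.015, -0.0], [-0.015, 1.0, -0.0], [0.0, -0.0, -1.0]]
ft_force: [0.1, -0.6, 0.7]
gripper_width: 50.0
finger_force: 0.0
```

Request:
{"api": "apply_moves", "payload": {"series": [[0,-48,0,0,0,0,50],[0,-48,0,0,0,0,50],[0,-48,0,0,0,0,50],[0,-48,0,0,0,0,50],[0,-48,0,0,0,0,50],[0,-48,0,0,0,0,50],[0,-48,0,0,0,0,50],[0,-48,0,0,0,0,50]]}}

```text
t: 19.45
position: [511.0, 40.5, 232.6]
tcp_rot: [[-1.0, -0.012, 0.001], [-0.012, 1.0, -0.0], [-0.001, -0.0, -1.0]]
ft_force: [0.6, 0.1, 0.7]
gripper_width: 49.9
finger_force: 0.0
```

Request:
{"api": "apply_moves", "payload": {"series": [[0,-48,0,0,0,0,50],[0,-48,0,0,0,0,50],[0,-48,0,0,0,0,50],[0,-48,0,0,0,0,50],[0,-48,0,0,0,0,50],[0,-48,0,0,0,0,50],[0,-48,0,0,0,0,50],[0,0,0,0,0,0,50]]}}

```text
t: 20.25
position: [515.4, -299.5, 230.6]
tcp_rot: [[-1.0, -0.005, -0.001], [-0.005, 1.0, -0.002], [0.001, -0.002, -1.0]]
ft_force: [0.9, 0.3, -0.8]
gripper_width: 50.0
finger_force: 0.0
```

```bash
python3 st.py 486.5 -352.8 190
```

```text
t 20.25 [ 515.4 -299.5  230.6] F [ 0.9  0.3 -0.8] T [0.08 0.02 0.04] w 50.0 j [-0.64  0.24  0.31  1.64 -0.   -0.64] yaw_y 90.28 tilt [-0.001 -0.002 -1.   ]
tool delta [ 29.1 -53.1  40.7]
```

Request:
{"api": "apply_moves", "payload": {"series": [[14.5,-26.5,0,0,0,0,50],[14.5,-26.5,0,0,0,0,50],[0,0,20,0,0,0,50],[0,0,20,0,0,0,50],[0,0,0,0,0,0,50],[0,0,0,0,0,0,50],[0,0,0,0,0,0,50],[0,0,0,0,0,0,50]]}}

```text
t: 21.05
position: [489.0, -347.1, 194.0]
tcp_rot: [[-1.0, -0.015, 0.002], [-0.015, 1.0, -0.002], [-0.002, -0.002, -1.0]]
ft_force: [-0.9, -0.3, 0.8]
gripper_width: 49.7
finger_force: 0.0
```

```bash
python3 look.py wrist w9.png wheel1
python3 -c "
from f2 import *
run(['w9.png'],[(486.5,-352.8)],'ow9.png',(150,400,20,300))
run(['w4.png','w9.png'],[(486.5,-352.8)],'ow9.png',(150,400,20,300))"; python3 st.py 486.5 -352.8 23
```

```text
t 21.05 pos [ 489.  -347.1  194. ] yaw -179.12 j [-0.73  0.24  0.23  1.57  0.   -0.74] v 0.003 w 49.7
-0.741 [ 486.6 -352.4] 92.9
-0.74 [ 486.6 -352.4] 3.0
-0.704 [ 486.6 -352.6] 91.8
-0.702 [ 486.6 -352.6] 2.3
z -0.704 [ 486.5 -352.6] 91.9 0.5
t 21.15 [ 488.8 -347.2  193.6] F [-0.1  0.   0.4] T [ 0.02  0.05 -0.04] w 50.1 j [-0.73  0.24  0.23  1.57 -0.   -0.74] yaw_y 90.88 tilt [ 0.002 -0.002 -1.   ]
tool delta [  2.7  -5.3 170.6]
```

Two views agree: (486.6,-352.5), base z about 5.5, yaw about 2.4°. Descend and grip.

Request:
{"api": "apply_moves", "payload": {"newtons": 70, "series": [[2.3,-5.1,20,0,0,-0.026,50],[0,0,35,0,0,0,50],[0,0,35,0,0,0,50],[0,0,35,0,0,0,50],[0,0,30,0,0,0,50],[0,0,15,0,0,0,50],[0,0,0,0,0,0,50],[0,0,0,0,0,0,50]]}}

```text
t: 21.95
position: [486.7, -352.7, 23.6]
tcp_rot: [[-0.999, -0.041, 0.001], [-0.041, 0.999, -0.001], [-0.001, -0.001, -1.0]]
ft_force: [-0.3, 0.4, 1.5]
gripper_width: 50.3
finger_force: 0.0
```

```bash
python3 st.py 486.6 -352.5 23
```

```text
t 21.95 [ 486.7 -352.7   23.6] F [-0.3  0.4  1.5] T [0.02 0.02 0.05] w 50.3 j [-0.74  0.29 -0.04  1.24 -0.   -0.78] yaw_y 92.36 tilt [ 0.001 -0.001 -1.   ]
tool delta [0.1 0.2 0.6]
```

Request:
{"api": "apply_moves", "payload": {"series": [[0,0,0,0,0,0,30],[0,0,0,0,0,0,30],[0,0,0,0,0,0,30],[0,0,0,0,0,0,30],[0,0,0,0,0,0,30],[0,0,-5,0,0,0,30],[0,0,-25,0,0,0,30],[0,0,-40,0,0,0,30]]}}

```text
t: 22.75
position: [482.7, -349.4, 87.8]
tcp_rot: [[-0.999, -0.041, -0.008], [-0.041, 0.999, 0.007], [0.008, 0.008, -1.0]]
ft_force: [-0.0, -0.2, -3.4]
gripper_width: 32.5
finger_force: 70.8
```

Request:
{"api": "apply_moves", "payload": {"series": [[0,0,-40,0,0,0,30],[0,0,-40,0,0,0.115,30],[0,0,-40,0,0,0.115,30],[0,0,0,0,0,0.115,30],[0,0,0,0,0,0.115,30],[0,0,0,0,0,0.114,30],[0,0,0,0,0,0,30],[0,0,0,0,0,0,30]]}}

```text
t: 23.55
position: [485.5, -351.8, 211.3]
tcp_rot: [[-0.863, 0.506, -0.002], [0.506, 0.863, 0.001], [0.002, 0.0, -1.0]]
ft_force: [-0.1, -0.2, -3.6]
gripper_width: 32.7
finger_force: 71.0
```

```bash
python3 st.py 556.7 220 215
```

```text
t 23.55 [ 485.5 -351.8  211.3] F [-0.1 -0.2 -3.6] T [-0.02 -0.03 -0.02] w 32.7 j [-0.74  0.24  0.28  1.61 -0.   -0.21] yaw_y 59.61 tilt [-0.002  0.001 -1.   ]
tool delta [227.9 529.2  -3. ]
```

Request:
{"api": "apply_moves", "payload": {"series": [[18.2,42.3,-0.5,0,0,0,30],[18.2,42.3,-0.5,0,0,0,30],[18.2,42.3,-0.5,0,0,0,30],[18.2,42.3,-0.5,0,0,0,30],[18.2,42.3,0,0,0,0,30],[18.2,42.3,0,0,0,0,30],[18.2,42.3,0,0,0,0,30],[18.2,42.3,0,0,0,0,30]]}}

```text
t: 24.35
position: [532.1, 15.1, 214.1]
tcp_rot: [[-0.862, 0.506, -0.0], [0.506, 0.862, -0.0], [0.0, -0.0, -1.0]]
ft_force: [0.5, -0.3, -3.5]
gripper_width: 32.8
finger_force: 71.2
```

Request:
{"api": "apply_moves", "payload": {"series": [[18.2,42.3,0,0,0,0,30],[18.2,42.3,0,0,0,0,30],[18.2,42.3,0,0,0,0,30],[15,35,0,0,0,0,30],[0,0,0,0,0,0,30],[0,0,0,0,0,0,30],[0,0,0,0,0,0,30],[0,0,0,0,0,0,30]]}}

```text
t: 25.15
position: [554.7, 186.9, 214.3]
tcp_rot: [[-0.861, 0.509, -0.0], [0.509, 0.861, -0.0], [0.0, -0.0, -1.0]]
ft_force: [-0.1, -1.1, -3.6]
gripper_width: 32.6
finger_force: 71.4
```

```bash
python3 st.py 556.7 240.9 174
```

```text
t 25.15 [554.7 186.9 214.3] F [-0.1 -1.1 -3.6] T [-0.   -0.    0.07] w 32.6 j [ 0.21  0.2   0.24  1.6  -0.    0.74] yaw_y 59.4 tilt [-0. -0. -1.]
tool delta [25.8 47.5 40.2]
```

```bash
python3 look.py wrist w10.png spindle1_seat; python3 -c "
from fit import *
E=spindle(); V=[view(n) for n in('w2.png','w3.png','w6.png','w10.png')]
for vv in (V,V[3:]):
  for e in (E,[E[0]]+[E[1]]+E[4:]):
    c,p=fit(e,vv,556.7,241,rng=3)[0];print('A',round(c,3),p[:2].round(1),np.degrees(p[2]).round(1))
"
```

```text
t 25.15 pos [554.7 186.9 214.3] yaw 149.4 j [ 0.21  0.2   0.24  1.6  -0.    0.74] v 0.005 w 32.6
A -0.359 [539.8 250.9] 67.5
A -0.281 [556.  241.1] 59.3
A -0.511 [533.4 239.5] 49.7
A -0.506 [535.8 246.9] 91.5
```

Request:
{"api": "apply_moves", "payload": {"series": [[8.6,15.8,0,0,0,0,30],[8.6,15.8,0,0,0,0,30],[8.6,15.8,0,0,0,0,30],[0,0,15,0,0,0,30],[0,0,15,0,0,0,30],[0,0,10,0,0,0,30],[0,0,0,0,0,0,30],[0,0,0,0,0,0,30]]}}

```text
t: 26.05
position: [556.4, 242.5, 174.2]
tcp_rot: [[-0.862, 0.508, -0.0], [0.508, 0.862, -0.0], [0.0, -0.0, -1.0]]
ft_force: [0.4, -0.7, -3.3]
gripper_width: 32.7
finger_force: 71.6
```

```bash
python3 look.py wrist w11.png; python3 -c "
from fit import *
v=view('w11.png')
for f in(True,False):
  c,p=fit([circ(48.5,6),sq(17,44)],[v],556.5,241,z=156,fz=f,rng=3)[0]; print('W',round(c,3),p.round(2),np.degrees(p[2])%90)
";python3 st.py
```

```text
t 26.05 pos [556.4 242.5 174.2] yaw 149.5 j [0.3  0.26 0.22 1.53 0.   0.83] v 0.02 w 32.7
W -0.449 [556.02 243.76   1.03  -2.99] 59.05333212712652
W -0.463 [567.65 236.53   1.01] 57.73484527333256
t 26.1 [556.9 242.5 175. ] F [ 0.5 -0.3 -3.4] T [ 0.01 -0.   -0.03] w 32.7 j [0.3  0.26 0.22 1.53 0.   0.83] yaw_y 59.49 tilt [ 0.001  0.    -1.   ]
```

A's estimate is (556.5,241.0), and the wheel is centred in the hand from the grasp reading. I'll nudge and descend onto the taper.

Request:
{"api": "apply_moves", "payload": {"series": [[-0.5,-1.4,3,0,0,0,30],[0,0,4,0,0,0,30],[0,0,4,0,0,0,30],[0,0,4,0,0,0,30],[0,0,4,0,0,0,30],[0,0,3,0,0,0,30],[0,0,2,0,0,0,30],[0,0,0,0,0,0,30]]}}

```text
t: 26.9
position: [556.4, 240.4, 149.9]
tcp_rot: [[-0.861, 0.508, 0.0], [0.508, 0.861, -0.0], [-0.0, -0.0, -1.0]]
ft_force: [0.8, -1.1, -3.6]
gripper_width: 32.4
finger_force: 71.7
```

```bash
python3 st.py 556.6 241 129
```

```text
t 26.9 [556.4 240.4 149.9] F [ 0.8 -1.1 -3.6] T [-0.16 -0.3  -0.  ] w 32.4 j [ 0.3   0.26  0.17  1.48 -0.    0.83] yaw_y 59.46 tilt [ 0. -0. -1.]
tool delta [ 0.2  0.6 20.9]
```

Request:
{"api": "apply_moves", "payload": {"series": [[0.1,0.5,4,0,0,0,30],[0,0,4,0,0,0,30],[0,0,4,0,0,0,30],[0,0,3,0,0,0,30],[0,0,2,0,0,0,30],[0,0,1,0,0,0,30],[0,0,0,0,0,0,30],[0,0,0,0,0,0,30]]}}

```text
t: 27.7
position: [556.7, 240.9, 132.2]
tcp_rot: [[-0.861, 0.508, 0.0], [0.508, 0.861, -0.0], [-0.001, -0.0, -1.0]]
ft_force: [2.0, -2.5, -2.7]
gripper_width: 32.8
finger_force: 71.8
```

```bash
python3 st.py 556.6 241 129
```

```text
t 27.7 [556.7 240.9 132.2] F [ 2.  -2.5 -2.7] T [-0.41 -0.57  0.02] w 32.8 j [ 0.3   0.26  0.14  1.45 -0.    0.83] yaw_y 59.47 tilt [ 0. -0. -1.]
tool delta [ 0.1 -0.   3.2]
```

Request:
{"api": "apply_moves", "payload": {"series": [[-0.6,-0.2,1,0,0,0,30],[0,0,1,0,0,0,30],[0,0,0.7,0,0,0,30],[0,0,0.7,0,0,0,30],[0,0,0.6,0,0,0,30],[0,0,0.5,0,0,0,30],[0,0,0,0,0,0,30],[0,0,0,0,0,0,30]]}}

```text
t: 28.5
position: [556.8, 240.9, 130.3]
tcp_rot: [[-0.862, 0.508, 0.001], [0.508, 0.862, 0.001], [-0.001, 0.001, -1.0]]
ft_force: [-3.1, -1.9, 7.0]
gripper_width: 32.7
finger_force: 73.1
```

```bash
python3 st.py 556.6 241 129
```

```text
t 28.5 [556.8 240.9 130.3] F [-3.1 -1.9  7. ] T [-0.5   0.68 -0.02] w 32.7 j [0.3  0.26 0.13 1.44 0.   0.83] yaw_y 59.49 tilt [ 0.001  0.001 -1.   ]
tool delta [0.2 0.  1.3]
```

Request:
{"api": "apply_moves", "payload": {"series": [[0,0,0.5,0,0,0,30],[0,0,0.5,0,0,0,30],[0,0,0.3,0,0,0.05,30],[0,0,0,0,0,0.1,30],[0,0,0,0,0,0.12,30],[0,0,0,0,0,0.12,30],[0,0,0,0,0,0.12,30],[0,0,0,0,0,0,30]]}}

```text
t: 29.3
position: [556.9, 240.1, 130.3]
tcp_rot: [[-0.502, 0.865, 0.002], [0.865, 0.502, -0.001], [-0.002, 0.002, -1.0]]
ft_force: [-4.0, -4.6, 12.9]
gripper_width: 32.9
finger_force: 73.6
```

```bash
python3 st.py 556.6 241 129
```

```text
t 29.3 [556.9 240.1 130.3] F [-4.  -4.6 12.9] T [-0.99  1.08 -0.05] w 32.9 j [ 0.3   0.26  0.13  1.44 -0.    1.34] yaw_y 30.13 tilt [ 0.002 -0.001 -1.   ]
tool delta [0.9 0.2 1.3]
```

Firm at z = 130.3 with 16 N of push, so it's on the shoulder. Keep turning.

Request:
{"api": "apply_moves", "payload": {"series": [[0,0,0,0,0,0.12,30],[0,0,0,0,0,0.12,30],[0,0,0,0,0,0.12,30],[0,0,0,0,0,0.12,30],[0,0,0,0,0,0.08,30],[0,0,0,0,0,0.05,30],[0,0,0,0,0,0,30],[0,0,0,0,0,0,30]]}}

```text
t: 30.1
position: [555.9, 239.0, 130.3]
tcp_rot: [[0.082, 0.997, 0.0], [0.997, -0.082, -0.003], [-0.003, 0.001, -1.0]]
ft_force: [-5.1, -6.4, 13.5]
gripper_width: 32.8
finger_force: 73.8
```

```bash
python3 st.py 556.6 241 129
```

```text
t 30.1 [555.9 239.  130.3] F [-5.1 -6.4 13.5] T [-1.46  1.55  0.02] w 32.8 j [ 0.3   0.26  0.13  1.45 -0.    1.95] yaw_y -4.73 tilt [ 0.    -0.003 -1.   ]
tool delta [2.1 0.5 1.3]
```

Request:
{"api": "apply_moves", "payload": {"series": [[1,0.3,0,0,0,0.03,30],[0,0,0,0,0,0.03,30],[0,0,0,0,0,0.03,30],[0,0,0,0,0,0.03,30],[0,0,0,0,0,0.02,30],[0,0,0,0,0,0,30],[0,0,0,0,0,0,30],[0,0,0,0,0,0,30]]}}

```text
t: 30.9
position: [555.3, 238.8, 130.2]
tcp_rot: [[0.218, 0.976, -0.002], [0.976, -0.218, -0.006], [-0.006, -0.0, -1.0]]
ft_force: [-8.8, -10.5, 14.0]
gripper_width: 32.7
finger_force: 74.2
```

```bash
python3 st.py 556.6 241 129
```

```text
t 30.9 [555.3 238.8 130.2] F [ -8.8 -10.5  14. ] T [-2.03  2.02  1.04] w 32.7 j [ 0.3   0.26  0.13  1.45 -0.01  2.09] yaw_y -12.57 tilt [-0.002 -0.006 -1.   ]
tool delta [2.4 0.8 1.2]
```

Request:
{"api": "apply_moves", "payload": {"series": [[-1,-0.3,0,0,0,0.01,30],[0,0,0,0,0,0.01,30],[0,0,0,0,0,0,30],[0,0,0,0,0,0,30],[0,0,0,0,0,0,30],[0,0,0,0,0,0,30],[0,0,0,0,0,0,30],[0,0,0,0,0,0,30]]}}

```text
t: 31.7
position: [555.2, 238.8, 130.3]
tcp_rot: [[0.236, 0.972, -0.001], [0.972, -0.236, -0.004], [-0.004, 0.0, -1.0]]
ft_force: [-6.1, -7.4, 14.5]
gripper_width: 32.8
finger_force: 74.2
```

```bash
python3 st.py 556.6 241 129
```

```text
t 31.7 [555.2 238.8 130.3] F [-6.1 -7.4 14.5] T [-1.65  1.82  1.25] w 32.8 j [ 0.3   0.26  0.13  1.45 -0.    2.11] yaw_y -13.64 tilt [-0.001 -0.004 -1.   ]
tool delta [2.5 0.8 1.3]
```

Torque climbs at a stiff 1.25 N m, so it's at the stop. Release, rise and back off to a view of both wheels.

Request:
{"api": "apply_moves", "payload": {"series": [[0,0,0,0,0,0,50],[0,0,0,0,0,0,50],[0,0,0,0,0,0,50],[0,0,0,0,0,0,50],[0,0,-10,0,0,0,50],[0,0,-40,0,0,0,50],[0,0,-45,0,0,0,50],[0,0,-45,0,0,0,50]]}}

```text
t: 32.5
position: [556.3, 240.7, 268.1]
tcp_rot: [[0.24, 0.971, -0.001], [0.971, -0.24, 0.0], [-0.0, -0.001, -1.0]]
ft_force: [0.7, 0.1, 0.3]
gripper_width: 49.7
finger_force: 0.0
```

Request:
{"api": "apply_moves", "payload": {"series": [[25,25,-30,0,0,-0.14,50],[25,25,-30,0,0,-0.14,50],[0,25,0,0,0,-0.14,50],[0,0,0,0,0,-0.14,50],[0,0,0,0,0,-0.14,50],[0,0,0,0,0,-0.14,50],[0,0,0,0,0,-0.14,50],[0,0,0,0,0,0,50]]}}

```text
t: 33.3
position: [633.3, 275.7, 320.0]
tcp_rot: [[-0.644, 0.765, 0.0], [0.765, 0.644, 0.0], [-0.0, 0.001, -1.0]]
ft_force: [-0.3, -0.6, 0.6]
gripper_width: 50.3
finger_force: 0.0
```

```bash
python3 st.py 556.6 310 300; python3 look.py wrist w12.png wheel1 >/dev/null; python3 -c "
from h import *
for X in [(556,241,154),(539,377,154)]: print(proj('wrist',X).round())"
```

```text
t 33.3 [633.3 275.7 320. ] F [-0.3 -0.6  0.6] T [-0.   -0.06  0.02] w 50.3 j [0.31 0.63 1.02 1.96 0.   1.18] yaw_y 40.1 tilt [ 0.  0. -1.]
tool delta [ 75.7 -36.6  20. ]
[199. 176.]
[273.  49.]
```

```bash
python3 -c "
from fit import *
from f2 import wheel
v=view('w12.png');Ps=[]
for x,y in((556.3,241),(539.2,376.5)):
  for f in(True,False):
    c,p=fit(wheel(),[v],x,y,z=110,fz=f,rng=3)[0]; print('W',round(c,3),p.round(2),np.degrees(p[2])%90)
overlay('w12.png',[],'ow12.png',(140,340,0,240),3)
import cv2
a=cv2.imread('pics/ow12.png');cv2.imwrite('pics/ow12.png',a[:600])
"
```

```text
W -0.284 [555.63 239.56   1.36  -4.8 ] 77.90392157765052
W -0.28 [556.29 240.85   1.35] 77.25086387345597
W -0.436 [537.88 377.74   0.66  -6.52] 37.61368554588651
W -0.428 [539.05 376.74   0.66] 38.003500756421985
```

View pics/ow12.png

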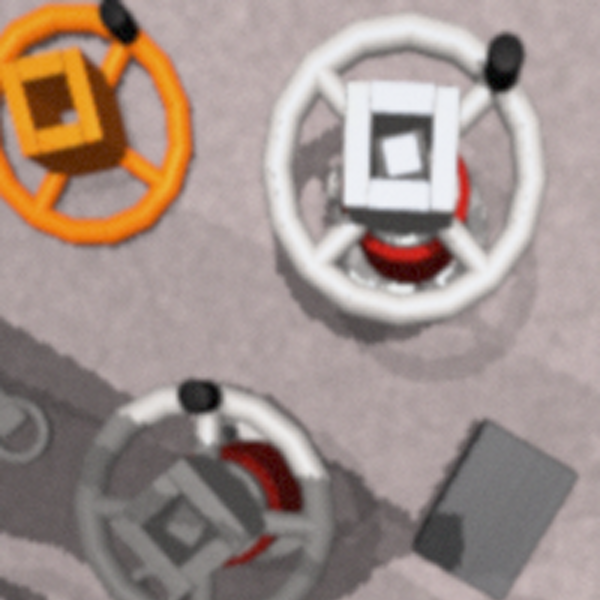

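Both wheels sit on their columns: B's hub at (400,145), A's at (190,530). In each bore the square end shows turned to its play limit. Fitted hub yaws of 38° and 77° put both spindles about 60° from where they started.

```bash
python3 -c "
from station import job
print(job.sign_off())"
```

```text
the job is handed in; nothing more can be done
None
```

I fitted both square-bored handwheels on the bare columns, pushed them down to the shoulder and turned them clockwise to the locked stop. I handed the job in at about 33 s; it returned no verdict.

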